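# Cure the bottle-stand parts: load the UV tray and hold its power lever at the third click

## Robot

A 7-joint arm with a two-finger parallel gripper is mounted at the origin on the work surface. World frame = base frame: x ahead of the robot, y to its left, z up, the work surface at z = 0. Lengths are in m, angles in rad, forces in N, time in s.
With the tool pointing down it reaches from about 0.4 to 0.9 m from the base axis. Payload 5.5 kg.
Tool frame: the origin (TCP) lies midway between the tips of the shut fingers; the grasp point (between the pads) lies 19 mm behind it; z points along the fingers, y is the line along which they close (so a half turn about z gives the same grasp; the last joint's range is limited). The gripper opens to 92 mm and grips with 3 to 60 N. Pads are 19 mm wide; open, the fingers measure 130 mm over their backs; the gripper's body (75 mm by 190 mm) begins 47 mm behind the grasp point.
Start: joints at [-1.077, 0.501, -0.427, 1.55, 0.221, 1.138, -0.21], TCP at [0.149, 0.633, 0.227] pointing down, gripper open.
Joint ranges: [-2.88, 2.88], [-0.31, 2.03], [-1.54, 1.56], [0.2, 2.42], [-1.41, 4.55], [0.19, 2.02], [-2.57, 2.57]. Speed limits (rad/s): [2.57, 2.57, 3.14, 3.14, 3.14, 3.14, 3.14].

## Interface

Orientations are given as a rotation vector (axis times angle).
In Python, from workcell import bot gives the robot as it stands.
- The arm moves only by the tool servo_tool, never from a script. Its argument "plan" is a list of rows, each a list of 2 entries, a list of its own where there are three numbers: the shift along the world's x, y, z in units of 30 mm (1.0 is 30 mm), then the turn about the world's z in rad. A call has exactly 8 rows; each row is the pose to reach, as a shift and turn from the pose commanded when the call began; what a row does not reach only later rows make up. A row lasts 1/10 s, in which the tool goes at most 50 mm and 8.59 degrees, less where a joint would pass 70% of its speed; a pose out of reach is approached as far as the arm can. A call with a gripper value outside its range is refused whole. "hand" is the finger opening in mm, from 0 to 91.8, set as the call begins (left out, the last holds). The fingers move at their own pace and stop on an object; "squeeze" is the grip in N (left out, the last holds). Time passes only in rows, so rows that repeat a pose let the fingers close, or fill a call up. It gives the time, the measured TCP pose, the force, the opening and the grip force at its end, in the units of the state.
- bot.get_obs(): the state, without advancing time (a new reading comes with each control period).
- bot.snapshot(name): name is "scene" or "top"; returns (picture, depth): 420x560x3 uint8, red, green, blue; 420x560 float32, m along the optical axis (not along the pixel's ray), 0 where there is no reading.
- bot.get_calibration(name): a dict with "intrinsics" (3x3 intrinsics, pixels), "R" (3x3) and "t" (3): a world point X has camera coordinates R X + t. Camera axes: x right, y down, z forward; pixel columns grow to the right and rows downward; lengths in m; the calibration is good to about 2 mm. A picture is of the moment at which its call begins. get_calibration takes no time and is no camera call.
- bot.hand_in(): hands the job in; it is judged then, once.
The state is a dict: "clock": time; "joints": joint angles; "qd": joint speeds; "joint_efforts": joint torques, N m; "eef_pos": TCP position; "eef_rot": TCP orientation; "ft_force": force on the tool from outside, world axes, zero at the start; "ft_torque": the same for the moment, N m; "width": finger opening in m; "grasp_force": force on a finger pad.
Only numpy, scipy, OpenCV 4.12 (cv2) and the standard library are available. Lean on these libraries where they do the work, as an engineer would, in place of code of your own. Each camera call takes 0.05 s, during which the arm holds its last target. There are 200 camera calls.

## Task

The freshly lacquered parts of a ship-bottle stand are to be cured in the open UV tray: lay the loose cradle plate flat in the empty shaped compartment nearest the robot and the tenoned stretcher bar flat in the long middle slot, setting them down rather than dropping them. Only once all three parts lie flat in their compartments, press the tray's spring-return power lever down past its first two clicks into the third, short of its end stop, and hold it there: the lever springs back if let go, so finish with the robot still holding it down. Leave the other things on the bench where they are.

Things in the scene. Friction and masses are not known exactly. Their poses are not given: they have to be found in the camera images.
- station: Open UV curing tray with control box, one fixed machine. Origin: on the table under the tray's centre; x away from the robot, y left along the compartments, z up. Base 206 (x) by 190 (y) mm; compartment floors 12 mm up, walls 6 mm higher. Strips between compartments 24 mm wide. Lamp rails 70 mm high at both y ends (73 to 94 mm off centre). Box left of the tray: centre x 30, y 142; 110 by 74, 62 mm high.
- plate_seat (a point): On the floor of the empty front compartment (54 mm in x, 98 in y): where the loose plate's plate_mid must lie, 8 mm above it. Axes as the station's. The floor reaches 19.5 mm to -x and 34.5 mm to +x of it; a half-round boss 6 mm high on the +x side fits the plate's arc. 4 mm play all round.
- bar_seat (a point): Centre of the floor of the middle slot (28 mm in x, 128 in y); bar_mid must lie over it, 8 mm above. Axes as the station's. 4 mm play all round.
- rear_seat (a point): On the floor of the rear compartment, a mirror of the front one: where the rear plate's middle lies. Axes as the station's.
- plate_mid (a point): Loose walnut cradle plate, 90 mm long (its y), 16 thick, 45 g, lying flat, a hollow arc in one long edge. Point: half-way up, middle of the 31 mm wide web behind the arc (edges 15.5 mm off in x); horns reach 30.5 mm to +x. x points out of the arc. Laid right, its x and y are the station's (arc away from the robot); flat no other way. Grip the web by its upper half: compartment walls are 6 mm high.
- plate: The same loose cradle plate; origin under plate_mid on its underside.
- rear_plate_mid (a point): A like plate already lying in the rear compartment, arc (its x) towards the robot; middle of its web, 8 mm above its underside. It must stay there.
- rear_plate: That already laid plate; origin under rear_plate_mid.
- bar_mid (a point): Loose walnut stretcher bar, 96 mm long (its y), 20 wide (x), 16 thick, 35 g, a round tenon 10 mm thick and 12 long at each end (120 mm over all), lying flat; point at its centre, 8 mm above its underside. Either way round fits the slot. Grip across the width by the upper half.
- bar: The same stretcher bar; origin under bar_mid on its underside.
- lever (a joint): Power lever's turn, rad. 0: released, sloping up 32 degrees (0.559 rad) towards the robot (-x of the station); grows as pressed down. Sprung clicks at 0.26, 0.52, 0.785 (third: 13 degrees below level); hard end stop 0.925. Springs back to 0 from any click. At the thumb plate it takes 5 to 10 N square to the lever: it eases by some 3 N towards each click and stiffens by 4 N on leaving it.
- pivot (a point): The lever's axis (level, along the station's y), 80 mm above the table, in the slotted drum (74 mm across) on the control box; fixed, axes as the station's.
- thumb (a point): Middle of the upper face of the black thumb plate at the lever's end (36 mm along the lever, 40 across, 8 thick). Moves with the lever: 110 mm from the pivot along the lever and 6 mm above its centre line, square to it. Its axes turn with the lever and are the station's when released.
- pin_vise: Bystander: brass pin vise, 112 mm with its drill, lying.
- bending_tool: Bystander: boxwood bending tool, 155 mm, lying.
- schooner: Bystander: miniature black and white two-masted schooner on a stand, 135 mm high.
- decanter: Bystander: squat amber glass decanter, 124 mm wide, 134 mm high.
- lacquer_jar: Bystander: small lacquer jar, 42 mm wide, 58 mm high.
- spool: Bystander: thread spool, 28 mm wide and high.
- cork: Bystander: bottle cork, 25 mm wide, 26 mm high.
Things that resemble listed ones, but are neither listed nor needed, are in the scene too. What is shaped like the plate but white is not meant.

How it is judged:
On the way, in this order (a step that is already met when the one before it is completed fails the run):
1. both loose parts lie flat in their compartments beside the rear plate, let go, lever still released (horizontal distance between plate_mid and plate_seat below 0.008 m and z of plate_mid in the frame of plate_seat below 0.0105 m and angle between each of plate_mid, bar_mid, rear_plate_mid's own z axis and vertical below 0.06 rad and angle between the y axis of plate_mid and the y axis of plate_seat, either way round below 0.12 rad and horizontal distance between bar_mid and bar_seat below 0.008 m and z of bar_mid in the frame of bar_seat below 0.0105 m and angle between the y axis of bar_mid and the y axis of bar_seat, either way round below 0.12 rad and horizontal distance between rear_plate_mid and rear_seat below 0.008 m and z of rear_plate_mid in the frame of rear_seat below 0.0105 m and angle between the y axis of rear_plate_mid and the y axis of rear_seat, either way round below 0.12 rad and contact force between the fingers and plate below 0.05 N and contact force between the fingers and bar below 0.05 N and contact force between the fingers and rear_plate below 0.05 N and value of joint lever below 0.12 rad), for 0.2 s.
2. the lever is held in the third click (value of joint lever between 0.7 and 0.87 rad and contact force between the fingers and lever above 3 N), for 0.3 s.
At the end, for the whole second after the job is handed in: Lever at rest in its third click (0.70 to 0.87 rad), pressed by the gripper with over 3 N; loose plate, bar and rear plate each flat on their compartment floors (middle within 8 mm of the seat, tilt under 3.5 degrees, within 7 degrees of the compartment's line), untouched by the fingers (all of step 2 and horizontal distance between plate_mid and plate_seat below 0.008 m and z of plate_mid in the frame of plate_seat below 0.0105 m and angle between each of plate_mid, bar_mid, rear_plate_mid's own z axis and vertical below 0.06 rad and angle between the y axis of plate_mid and the y axis of plate_seat, either way round below 0.12 rad and horizontal distance between bar_mid and bar_seat below 0.008 m and z of bar_mid in the frame of bar_seat below 0.0105 m and angle between the y axis of bar_mid and the y axis of bar_seat, either way round below 0.12 rad and horizontal distance between rear_plate_mid and rear_seat below 0.008 m and z of rear_plate_mid in the frame of rear_seat below 0.0105 m and angle between the y axis of rear_plate_mid and the y axis of rear_seat, either way round below 0.12 rad and contact force between the fingers and plate below 0.05 N and contact force between the fingers and bar below 0.05 N and contact force between the fingers and rear_plate below 0.05 N and velocity of joint lever between -0.15 and 0.15 rad/s); the arm keeps its last pose, push and grip.
It fails at once if the lamp was switched on (lever past 0.15 rad) before all three parts lay in place (value of joint lever above 0.15 rad and not (horizontal distance between plate_mid and plate_seat below 0.008 m and z of plate_mid in the frame of plate_seat below 0.0105 m and angle between each of plate_mid, bar_mid, rear_plate_mid's own z axis and vertical below 0.06 rad and angle between the y axis of plate_mid and the y axis of plate_seat, either way round below 0.12 rad and horizontal distance between bar_mid and bar_seat below 0.008 m and z of bar_mid in the frame of bar_seat below 0.0105 m and angle between the y axis of bar_mid and the y axis of bar_seat, either way round below 0.12 rad and horizontal distance between rear_plate_mid and rear_seat below 0.008 m and z of rear_plate_mid in the frame of rear_seat below 0.0105 m and angle between the y axis of rear_plate_mid and the y axis of rear_seat, either way round below 0.12 rad)).
It fails at once if a lacquered part was dropped (falling free faster than 0.7 m/s, some 25 mm) ((contact force between anything else and plate below 0.02 N and linear speed of plate above 0.7 m/s) or (contact force between anything else and bar below 0.02 N and linear speed of bar above 0.7 m/s)).
It fails at once if a bystander was shifted by more than 30 mm (distance of any of pin_vise, bending_tool, schooner, decanter, lacquer_jar, spool, cork from where it was at the start of the episode above 0.03 m).
It also fails if it takes over 61 s, if anything falls off the work surface, if the arm or the gripper's body presses on something with over 40 N, if the wrist force passes 120 N, or if a joint passes its speed limit or range.

## Working session

There is one attempt and no reset: what is moved stays moved. The work goes in short steps, Python scripts to look and compute and a tool call to move; the robot and the scene stay as the last step left them, time stands still between calls to the robot, and variables do not carry over. Pictures are saved under pics/ and viewed, at most 11 in all, crops included, and the job is handed in when it is done.

Besides the shell and the picture viewer there is one more tool, called after "Emit:" by a JSON object that holds its "fn" and its "kwargs", one argument or row to a line. servo_tool: Moves the arm, as the interface text tells. Its arguments: {"type":"object","properties":{"plan":{"type":"array","items":{"type":"array"}},"hand":{"type":"number"},"squeeze":{"type":"number"}},"required":["plan"]}

```bash
mkdir -p pics; cat > h.py <<'E'
import numpy as np, cv2
from workcell import bot
def snap(n,save=None):
    p,d=bot.snapshot(n); p=np.array(p); d=np.array(d)
    if save: cv2.imwrite(f'pics/{save}.png',p[:,:,::-1]); np.savez(f'pics/{save}.npz',p=p,d=d)
    return p,d
def world(n,d):
    c=bot.get_calibration(n);K=np.array(c['intrinsics']);R=np.array(c['R']);t=np.array(c['t'])
    v,u=np.mgrid[:d.shape[0],:d.shape[1]]
    P=np.stack([(u-K[0,2])/K[0,0]*d,(v-K[1,2])/K[1,1]*d,d],-1)
    return (P-t)@R
def ray(n,u,v,z):
    c=bot.get_calibration(n);K=np.array(c['intrinsics']);R=np.array(c['R']);t=np.array(c['t'])
    o=-R.T@t; r=R.T@np.linalg.solve(K,[u,v,1.]); return o+r*(z-o[2])/r[2]
E
python3 - <<'E'
from h import *
o=bot.get_obs(); print({k:np.round(v,3) for k,v in o.items()})
for n in('top','scene'):
    p,d=snap(n,n+'0'); c=bot.get_calibration(n); print(n,c, np.isfinite(d).all(),(d==0).mean())
E
```

```text
{'clock': np.float64(0.0), 'joints': array([-1.077,  0.502, -0.427,  1.551,  0.221,  1.138, -0.21 ]), 'qd': array([ 0.   ,  0.   , -0.001,  0.   ,  0.001, -0.   , -0.   ]), 'joint_efforts': array([-0.000e+00, -5.666e+01, -5.816e+00, -2.791e+01, -6.800e-02,
        3.100e-02,  0.000e+00]), 'eef_pos': array([0.149, 0.632, 0.226]), 'eef_rot': array([-3.62e-01, -3.12e+00,  3.00e-03]), 'ft_force': array([-0.174,  0.206, -0.746]), 'ft_torque': array([ 0.008, -0.037, -0.018]), 'grasp_force': np.float64(0.0), 'width': np.float64(0.092)}
top {'intrinsics': array([[499.638464  ,   0.        , 286.3365471 ],
       [  0.        , 499.638464  , 211.74886652],
       [  0.        ,   0.        ,   1.        ]]), 'R': array([[-0.02143746, -0.99975407, -0.00567843],
       [-0.99754881,  0.0217679 , -0.06650212],
       [ 0.06660938,  0.00423887, -0.99777013]]), 't': array([0.02259528, 0.59120854, 1.43948744])} True 0.003937074829931973
scene {'intrinsics': array([[440.32408056,   0.        , 272.69396552],
       [  0.        , 440.32408056, 204.11250959],
       [  0.        ,   0.        ,   1.        ]]), 'R': array([[-0.5046199 ,  0.86303254,  0.02309975],
       [ 0.49892915,  0.31335365, -0.8080094 ],
       [-0.70457679, -0.39621248, -0.58871658]]), 't': array([ 0.2910415 , -0.16833607,  1.527195  ])} True 0.0037627551020408163
```

View pics/top0.png

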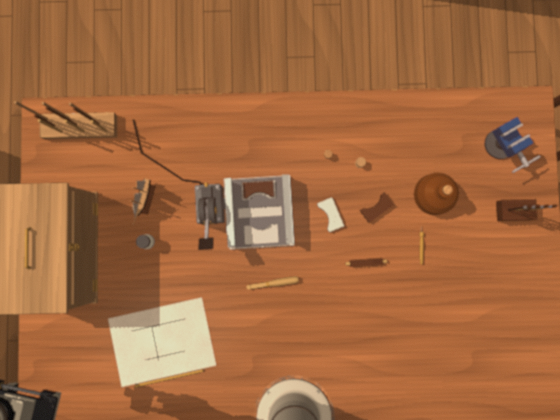

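View pics/scene0.png

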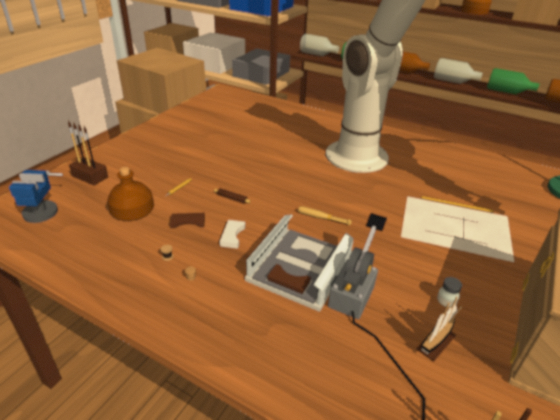

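Top view: the walnut plate is at (377,207). Look-alikes are the white plate (331,214), which is not meant, and the rear plate already in the tray (258,188). The bar with tenons is at (367,262); look-alikes are the bending tool (273,284) and the pin vise (422,247). The tray is at (262,212), with the lever's thumb plate at (206,243). I choose the walnut plate and the bar, and check them in one crop.

```bash
python3 - <<'E'
from h import *
z=np.load('pics/top0.npz');p,d=z['p'],z['d']
c=p[160:300,190:440]; cv2.imwrite('pics/crop.png',cv2.resize(c[:,:,::-1],None,fx=3.2,fy=3.2,interpolation=cv2.INTER_CUBIC))
W=world('top',d); S=W[:,:,2]
def rep(name,m,zt):
    m=cv2.morphologyEx(m.astype(np.uint8),cv2.MORPH_OPEN,np.ones((2,2)))
    cs,_=cv2.findContours(m,cv2.RETR_EXTERNAL,cv2.CHAIN_APPROX_NONE)
    for q in cs:
        if cv2.contourArea(q)<60: continue
        w=np.array([ray('top',u,v,zt)[:2] for u,v in q[:,0]]).astype(np.float32)
        M=cv2.moments(w); r=cv2.minAreaRect(w)
        print(name,q[:,0].mean(0).round(1),'cen',np.round([M['m10']/M['m00'],M['m01']/M['m00']],4),'rect',np.round(r[0],4),np.round(r[1],4),round(r[2],1))
g=p.astype(int); lum=g.sum(2)
print('px',g[210,377],g[262,367],g[225,400],g[188,258],g[205,365])
h=cv2.cvtColor(p,cv2.COLOR_RGB2HSV)
print(h[210,377],h[262,367],h[225,400])
reg=np.zeros(d.shape,bool); reg[180:280,340:410]=1
rep('S',reg&(S>0.007),.016); rep('dark',reg&(h[:,:,2]<110),.016)
reg=np.zeros(d.shape,bool); reg[165:260,185:300]=1
rep('station',reg&(S>0.008),.018)
rep('rails',reg&(S>0.055),.070)
np.set_printoptions(linewidth=250)
print((S[170:256:4,190:300:4]*1000).round().astype(int))
E
```

```text
px [107  61  35] [104  60  37] [180 108  62] [106  64  43] [169 101  58]
[ 11 172 107] [ 10 164 104] [ 12 167 180]
S [368.6 262.8] cen [ 0.4378 -0.2234] rect [ 0.4378 -0.2258] [0.0202 0.1084] 3.5
S [377.8 208.4] cen [ 0.5946 -0.2597] rect [ 0.5971 -0.2575] [0.0457 0.0913] 35.0
dark [367.5 263.3] cen [ 0.4366 -0.2242] rect [ 0.4375 -0.2227] [0.09   0.0174] 88.8
dark [384.1 203.6] cen [ 0.6081 -0.2787] rect [ 0.607  -0.2801] [0.0374 0.0447] 63.8
station [238.6 214. ] cen [0.5941 0.1197] rect [0.591  0.1311] [0.2079 0.2811] 2.5
rails [208.3 216.4] cen [0.5961 0.228 ] rect [0.5805 0.2251] [0.1892 0.0736] 2.5
rails [230.3 213.4] cen [0.5887 0.1677] rect [0.5885 0.1679] [0.1935 0.0205] 2.3
rails [288.8 209.1] cen [0.5973 0.0027] rect [0.5963 0.0025] [0.1939 0.0214] 2.4
[[   1    1   -2   -7    3    0   -4   -2    3   -1    0    4    1    3   -1   -2    0   -5   -8   -4   -2    1   -4    1   -2    1   -2    0]
 [  -5    0    4    1    6   -4    3    3   -6    1    2    0   -6   -2    5    1   -1    1   -2    8   -1    2    5   67   66    3    3   -2]
 [   6   -3    4    2   -4   -5    3   -
[... 2120 characters left out ...]
1  143  137  135   -5    1    1   -5   68   66   18   21    8   12   18    5    9   13   11   14   13   14   66   63    1   -2]
 [  -4    0    0  144  142  141    0   -5   -1   -3   64   70   20   22   11    8   13   16   13    8   10   17   16   17   19   64    4    1]
 [  -6    2  144  152  156  148   -8    2   -2   -4   61   69   16   20   15   13   12    7   12    9    1    4   -1   -1   -3    0   -1    0]
 [   1   -1    0   -1    0   -2   -3    4   -4    0   -2    2    5    4    0   -2    2    0    1   -3    0   -2   -1    2   -1   -1   -5   -3]
 [   5   -5    2   -1   -3    0   -4    6    0    5   -5   -3    6   -3   -4    9   -8    1   -5   -3    0   -1    2    3    0   -3   -4   -3]]
```

View pics/crop.png

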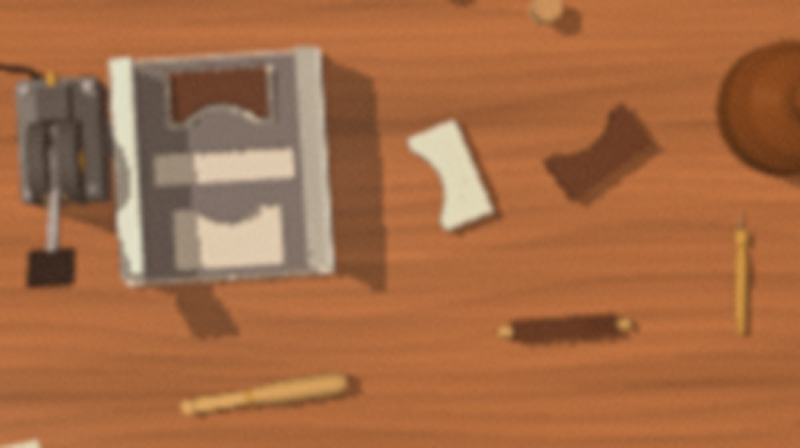

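The crop confirms it: the walnut plate at (377,207) has its arc facing up-left (+x,+y), and the bar at (367,262) has light tenons. The front compartment is at (262,235) and the middle slot at (260,212). One refinement of the numbers, then I move.

```bash
cat >> h.py <<'E'
def rects(p,n,m,box,zt,amin=40):
    u0,v0,u1,v1=box; k=np.zeros(p.shape[:2],np.uint8); k[v0:v1,u0:u1]=m[v0:v1,u0:u1]
    k=cv2.morphologyEx(k,cv2.MORPH_CLOSE,np.ones((3,3)))
    cs,_=cv2.findContours(k,cv2.RETR_EXTERNAL,cv2.CHAIN_APPROX_NONE); out=[]
    for q in cs:
        if cv2.contourArea(q)<amin: continue
        w=np.array([ray(n,u,v,zt)[:2] for u,v in q[:,0]]).astype(np.float32)
        out.append((np.round(cv2.boundingRect(q)),np.round(cv2.minAreaRect(w)[0],4),np.round(cv2.minAreaRect(w)[1],4),round(cv2.minAreaRect(w)[2],1)))
    return out
E
python3 - <<'E'
from h import *
z=np.load('pics/top0.npz');p=z['p'];h=cv2.cvtColor(p,cv2.COLOR_RGB2HSV);V=h[:,:,2]
for t in(120,130,138):
    print(t,'plate',rects(p,'top',V<t,(355,185,400,230),.016),'bar',rects(p,'top',V<t,(340,252,395,275),.016))
print('rear',rects(p,'top',(h[:,:,1]>110),(236,175,285,200),.028))
for y in (262,):print(p[y,340:395].tolist()[::2])
# tray: floors light vs strips grey
print('row slot',V[212,232:290].tolist()); print('row front',V[237,232:290].tolist())
print('col',V[198:250,265].tolist())
# black thumb
print('thumb',rects(p,'top',V<60,(190,225,222,255),.143))
s=np.load('pics/scene0.npz')['p'];print('thumb scene',rects(s,'scene',s.max(2)<60,(355,205,395,240),.143))
E
```

```text
120 plate [(array([361, 193,  33,  29]), array([ 0.5982, -0.256 ]), array([0.0455, 0.0913]), 35.2)] bar [(array([350, 259,  34,   8]), array([ 0.4392, -0.2196]), array([0.0188, 0.096 ]), 2.3)]
130 plate [(array([360, 193,  35,  30]), array([ 0.5967, -0.2567]), array([0.0524, 0.0942]), 35.0)] bar [(array([350, 258,  35,   9]), array([ 0.4389, -0.2209]), array([0.0209, 0.0987]), 2.7)]
138 plate [(array([360, 193,  36,  31]), array([ 0.5965, -0.2576]), array([0.0548, 0.0954]), 35.2)] bar [(array([350, 258,  36,  10]), array([ 0.4388, -0.2223]), array([0.0234, 0.1018]), 2.3)]
rear [(array([243, 181,  31,  17]), array([0.6596, 0.0908]), array([0.0423, 0.0854]), 3.0), (array([236, 175,  45,   4]), array([0.6964, 0.0902]), array([0.1285, 0.0088]), 89.2)]
[[180, 108, 62], [182, 110, 63], [177, 107, 62], [190, 132, 76], [191, 136, 78], [122, 80, 45], [101, 58, 36], [102, 59, 38], [103, 59, 37], [102, 58, 35], [105, 61, 39], [103, 59, 37], [103, 59, 37], [102, 59, 35], [103, 59, 36], [103, 60, 36], [100, 56, 34], [98, 54, 33], [96, 53, 32], [97, 56, 33], [97, 56, 36], [113, 73, 43], [164, 118,
[... 432 characters left out ...]
 97, 95, 101, 121, 149, 160, 158, 157, 157, 156, 161, 186, 217, 224, 222, 223, 222, 223, 223, 223, 223, 222, 222, 222, 222, 221, 222, 223, 222, 223, 222, 222, 222, 223, 224, 223, 209, 173, 139, 130, 129, 130, 128, 131, 148, 172, 182, 184, 185]
col [127, 127, 129, 127, 128, 127, 128, 123, 131, 166, 202, 221, 222, 222, 222, 221, 223, 214, 175, 139, 128, 129, 126, 128, 127, 129, 129, 128, 128, 131, 146, 180, 212, 223, 223, 222, 222, 222, 223, 222, 222, 222, 222, 224, 209, 171, 139, 137, 145, 146, 161, 174]
thumb [(array([200, 239,  12,   9]), array([0.5043, 0.2265]), array([0.0197, 0.031 ]), 5.1)]
thumb scene [(array([367, 214,  19,  16]), array([0.5061, 0.2256]), array([0.0468, 0.0349]), 4.6)]
```

Emit:
{"fn": "servo_tool", "kwargs": {
  "plan": [
    [[1,-1.2,0],-0.15],
    [[2,-2.8,0],-0.3],
    [[3,-4.4,0],-0.45],
    [[4,-6,0],-0.6],
    [[5,-7.6,0],-0.75],
    [[6,-9.2,0],-0.9],
    [[7,-10.8,0],-1.05],
    [[8,-12.4,0],-1.2]
  ],
  "hand": 60
}}

```text
clock: 0.9
eef_pos: [0.3647, 0.298, 0.2267]
eef_rot: [-2.068, -2.365, -0.0]
ft_force: [1.6, 1.0, 0.2]
width: 0.0601
grasp_force: 0.0
```

Emit:
{"fn": "servo_tool", "kwargs": {
  "plan": [
    [[0.3,-1.5,0],-0.05],
    [[0.6,-3,0],-0.1],
    [[0.9,-4.6,0],-0.1],
    [[1.2,-6.2,0],-0.1],
    [[1.5,-7.8,0],-0.1],
    [[1.8,-9.4,0],-0.1],
    [[2.1,-11,0],-0.1],
    [[2.4,-12.6,0],-0.1]
  ]
}}

```text
clock: 1.7
eef_pos: [0.4359, -0.0799, 0.2268]
eef_rot: [2.176, 2.266, 0.001]
ft_force: [0.6, 0.5, 0.3]
width: 0.06
grasp_force: 0.0
```

```bash
python3 - <<'E'
from h import *
for u,v in((259.6,211.7),(261.1,236.3)): print(ray('top',u,v,.012))
print('bar',ray('top',366.9,262.5,.012))
E
```

```text
[0.59393291 0.08834233 0.012     ]
[0.52167464 0.08524129 0.012     ]
bar [ 0.43878661 -0.22167243  0.012     ]
```

Emit:
{"fn": "servo_tool", "kwargs": {
  "plan": [
    [[0.1,-1.5,0],0],
    [[0.1,-3,0],0],
    [[0.1,-4.2,-0.7],0],
    [[0.1,-4.7,-2],0],
    [[0.1,-4.7,-3.2],0],
    [[0.1,-4.7,-4.2],0],
    [[0.1,-4.7,-4.7],0],
    [[0.1,-4.7,-4.7],0]
  ]
}}

```text
clock: 2.5
eef_pos: [0.4368, -0.2181, 0.0833]
eef_rot: [-2.173, -2.262, 0.004]
ft_force: [0.5, 0.1, 1.0]
width: 0.0596
grasp_force: 0.0
```

```bash
python3 - <<'E'
from h import *
print({k:np.round(v,4) for k,v in bot.get_obs().items() if k[:3]=='eef'})
p,d=snap('scene','s1'); cv2.imwrite('pics/s1c.png',cv2.resize(p[130:290,120:320,::-1],None,fx=3.5,fy=3.5,interpolation=cv2.INTER_CUBIC))
E
```

```text
{'eef_pos': array([ 0.4368, -0.2181,  0.0833]), 'eef_rot': array([-2.1731, -2.2617,  0.004 ])}
```

View pics/s1c.png

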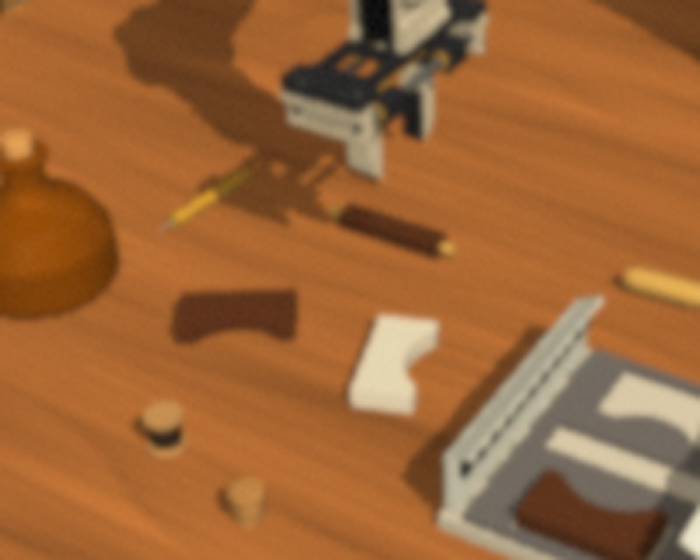

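Gripper stands right over the bar: near finger tip at crop (370,178), bar at (395,230). Descend and grip.

Emit:
{"fn": "servo_tool", "kwargs": {
  "plan": [
    [[0.07,-0.08,-0.6],0],
    [[0.07,-0.08,-1.3],0],
    [[0.07,-0.08,-1.9],0],
    [[0.07,-0.08,-2.3],0],
    [[0.07,-0.08,-2.5],0],
    [[0.07,-0.08,-2.52],0],
    [[0.07,-0.08,-2.52],0],
    [[0.07,-0.08,-2.52],0]
  ],
  "squeeze": 15
}}

```text
clock: 3.35
eef_pos: [0.4419, -0.2217, 0.0109]
eef_rot: [2.176, 2.265, 0.001]
ft_force: [-1.1, 0.8, 0.2]
width: 0.0601
grasp_force: 0.0
```

Emit:
{"fn": "servo_tool", "kwargs": {
  "plan": [
    [[0,0,0],0],
    [[0,0,0],0],
    [[0,0,0],0],
    [[0,0,0],0],
    [[0,0,0],0],
    [[0,0,0],0],
    [[0,0,0],0],
    [[0,0,0],0]
  ],
  "hand": 10
}}

```text
clock: 4.15
eef_pos: [0.4412, -0.2214, 0.0101]
eef_rot: [-2.176, -2.265, 0.0]
ft_force: [-0.4, 0.2, 0.4]
width: 0.02
grasp_force: 15.0
```

Emit:
{"fn": "servo_tool", "kwargs": {
  "plan": [
    [[0,0,0.6],0],
    [[0,0,1.6],0],
    [[0.2,0.5,2.8],0],
    [[0.7,1.4,3.8],0],
    [[1.3,2.6,4],0],
    [[1.9,3.8,4],0],
    [[2.5,5,4],0],
    [[3.1,6.2,4],0]
  ]
}}

```text
clock: 4.95
eef_pos: [0.5348, -0.0338, 0.1304]
eef_rot: [2.176, 2.265, 0.001]
ft_force: [0.4, 0.1, -0.3]
width: 0.0196
grasp_force: 15.0
```

Emit:
{"fn": "servo_tool", "kwargs": {
  "plan": [
    [[0.6,1.2,0],0],
    [[1.2,2.4,0],0],
    [[1.7,3.4,0],0],
    [[2,3.9,0],0],
    [[2,4.1,0],0],
    [[2,4.1,0],0],
    [[2,4.1,0],0],
    [[2,4.1,0],0]
  ]
}}

```text
clock: 5.75
eef_pos: [0.5937, 0.0851, 0.1302]
eef_rot: [2.18, 2.262, -0.001]
ft_force: [-1.2, 0.1, -1.0]
width: 0.0199
grasp_force: 15.0
```

```bash
python3 - <<'E'
from h import *
print({k:np.round(v,4) for k,v in bot.get_obs().items() if k[:3]=='eef'})
p,d=snap('top','t2'); q,_=snap('scene','s2')
a=cv2.resize(p[160:270,190:310,::-1],None,fx=3.3,fy=3.3,interpolation=cv2.INTER_CUBIC)
b=cv2.resize(q[190:310,230:370,::-1],None,fx=2.8,fy=3.025,interpolation=cv2.INTER_CUBIC)
cv2.imwrite('pics/c2.png',np.hstack([a,b]))
E
```

```text
{'eef_pos': array([0.5937, 0.0851, 0.1302]), 'eef_rot': array([ 2.1798e+00,  2.2620e+00, -1.4000e-03])}
```

View pics/c2.png

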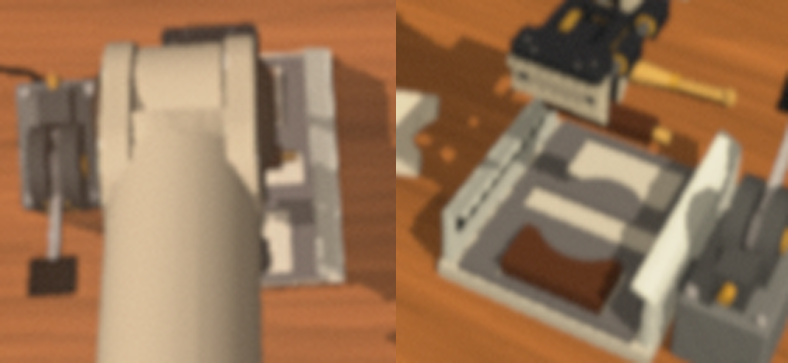

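The scene half shows the bar held level with its +y tenon at scene (324,234). The top half shows its −y tenon at top (278,208). Measure both tenons and the slot from the second camera.

```bash
python3 - <<'E'
from h import *
def hs(p): return cv2.cvtColor(p,cv2.COLOR_RGB2HSV)
t=np.load('pics/t2.npz')['p'];s=np.load('pics/s2.npz')['p'];s0=np.load('pics/scene0.npz')['p']
def blob(n,p,box):
    u0,v0,u1,v1=box;h=hs(p);m=np.zeros(p.shape[:2],np.uint8)
    k=(h[:,:,1]>90)&(h[:,:,2]>105)&(h[:,:,0]>12)&(h[:,:,0]<25); m[v0:v1,u0:u1]=k[v0:v1,u0:u1]
    c,l,st,ce=cv2.connectedComponentsWithStats(m)
    for i in range(1,c):
        if st[i,4]>5: print(n,st[i],ce[i].round(1),ray(n,*ce[i],.128).round(4))
blob('top',t,(270,200,290,215)); blob('scene',s,(316,226,334,242))
h=hs(s0); np.set_printoptions(linewidth=250)
# scene: slot floor mask (beige), sunlit and shaded
m=((h[:,:,2]>185)&(h[:,:,1]<60))
for r in rects(s0,'scene',m,(265,225,340,300),.012,30): print('lit',r)
print(hs(s0)[258:275:2,275:330:3,2])
# top: sizes with tray outer
t0=np.load('pics/top0.npz')['p'];ht=hs(t0);print('T',ht[185,222:300,2].tolist(),ht[185,222:300,1].tolist())
E
```

```text
top [275 206   5   3  13] [277. 207.] [0.5978 0.0343 0.128 ]
scene [316 226  18  16 195] [327.1 233.1] [0.5849 0.1421 0.128 ]
lit (array([277, 253,  34,  16]), array([0.5907, 0.0666]), array([0.0187, 0.0843]), 2.3)
lit (array([315, 244,  25,  56]), array([0.5732, 0.1516]), array([0.1971, 0.0293]), 8.0)
lit (array([292, 237,  30,  18]), array([0.5246, 0.0718]), array([0.043 , 0.0722]), 3.8)
[[125 171 202 213 215 214 204 174 131 110 112 115 114 113  99  94 118 104 131]
 [115 118 140 180 208 215 216 212 200 165 125 110 111 111  78  73  78  80 192]
 [112 112 115 122 149 185 209 213 215 213 190 155 117  98  72  73  71 106 226]
 [103 101 112 114 115 123 164 195 210 215 213 208 161 101  80  73  72 165 232]
 [ 91  95 105 112 113 114 117 133 168 200 212 213 149 129 115  95  94 218 234]
 [ 93  95  97 113 114 112 113 114 119 138 180 200 144 135 135 128 160 229 234]
 [ 95  94  95 103 114 114 114 113 113 114 123 138 118 131 136 138 213 233 234]
 [ 94  94  95  94 107 113 114 114 114 114 113  99  78 102 121 150 229 235 234]
 [ 94  95  94  93  96 103 109 114 114 111 107  78  72  73  85 188 232 236 230]]
T [155, 172, 190, 210, 223, 224, 224, 224, 205, 159, 110, 93, 94, 97, 96, 98, 98, 103, 109, 116, 116, 99, 90, 102, 106, 105, 106, 104, 107, 103, 109, 105, 106, 108, 106, 106, 107, 106, 108, 106, 107, 107, 105, 109, 105, 108, 106, 107, 106, 106, 111, 123, 132, 117, 109, 122, 132, 127, 128, 131, 153, 178, 185, 184, 186, 185, 187, 182, 150, 125, 121, 120, 121, 121, 120, 122, 122, 122] [153, 132, 78, 44, 31, 28, 32, 36, 39, 45, 58, 63, 65, 66, 58, 65, 60, 57, 66, 68, 81, 108, 147, 153, 152, 155, 156, 157, 148, 163, 150, 151, 154, 156, 152, 152, 148, 154, 151, 152, 153, 153, 151, 150, 153, 149, 154, 150, 147, 147, 133, 95, 66, 61, 58, 54, 52, 54, 54, 55, 52, 47, 47, 49, 48, 50, 48, 49, 71, 124, 158, 159, 154, 160, 159, 159, 159, 157]
```

```bash
python3 - <<'E'
from h import *
t=np.load('pics/t2.npz')['p'];s=np.load('pics/s2.npz')['p'];t0=np.load('pics/top0.npz')['p']
for v in(206,207,208): print(v,[tuple(x) for x in t[v,268:286].tolist()])
for v in range(228,240,2): print(v,[tuple(x) for x in s[v,314:334].tolist()])
print([tuple(x) for x in t0[262,342:353].tolist()],[tuple(x) for x in t0[261,381:394].tolist()])
for u in (278.0,280,281): print(u,ray('top',u,207.3,.128))
for u in (345.5,388.5): print(u,ray('top',u,262.3,.008))
for u,v in((324,234),(330,236)): print(ray('scene',u,v,.128))
E
```

```text
206 [(104, 88, 72), (77, 62, 49), (73, 57, 44), (74, 58, 46), (72, 56, 42), (77, 58, 44), (85, 62, 46), (105, 80, 55), (133, 103, 73), (138, 106, 72), (140, 109, 77), (147, 120, 93), (154, 133, 112), (146, 130, 114), (135, 118, 108), (143, 128, 116), (164, 150, 133), (178, 164, 145)]
207 [(112, 97, 82), (79, 65, 52), (72, 57, 44), (73, 58, 45), (75, 56, 44), (75, 52, 39), (84, 60, 40), (110, 82, 55), (135, 102, 63), (144, 109, 68), (147, 113, 75), (161, 131, 99), (176, 152, 127), (164, 144, 127), (141, 124, 112), (142, 127, 115), (165, 150, 133), (177, 163, 145)]
208 [(118, 102, 86), (80, 67, 53), (73, 56, 44), (71, 55, 42), (78, 56, 45), (78, 55, 43), (83, 59, 40), (110, 85, 61), (142, 113, 81), (156, 124, 92), (164, 134, 102), (179, 151, 121), (191, 167, 140), (177, 157, 137), (147, 130, 115), (142, 127, 115), (161, 146, 131), (171, 157, 139)]
228 [(88, 50, 29), (88, 49, 25), (92, 51, 29), (94, 53, 29), (95, 53, 28), (102, 57, 28), (110, 63, 31), (117, 67, 33), (130, 76, 39), (144, 85, 41), (159, 94, 45), (165, 98, 46), (166, 98, 44), (165, 97, 44), (165, 98, 44), (164, 99, 46), (1
[... 1534 characters left out ...]
 (109, 66, 31), (110, 65, 31), (108, 65, 29)]
[(182, 110, 63), (181, 109, 63), (177, 107, 62), (179, 117, 67), (190, 132, 76), (198, 138, 80), (191, 136, 78), (164, 116, 66), (122, 80, 45), (103, 60, 37), (101, 58, 36)] [(100, 59, 36), (126, 84, 49), (162, 117, 67), (191, 140, 79), (192, 141, 80), (176, 127, 72), (149, 99, 57), (142, 84, 47), (163, 97, 56), (179, 107, 60), (187, 111, 62), (188, 113, 64), (189, 113, 66)]
278.0 [0.59688339 0.0316333  0.128     ]
280 [0.59676507 0.02622354 0.128     ]
281 [0.59670591 0.02351876 0.128     ]
345.5 [ 0.44054355 -0.15983626  0.008     ]
388.5 [ 0.43787706 -0.28533054  0.008     ]
[0.59162711 0.13764277 0.128     ]
[0.59085605 0.1519022  0.128     ]
```

Emit:
{"fn": "servo_tool", "kwargs": {
  "plan": [
    [[0.03,0.06,-0.6],0],
    [[0.03,0.06,-1.4],0],
    [[0.03,0.06,-2.2],0],
    [[0.03,0.06,-2.8],0],
    [[0.03,0.06,-3.1],0],
    [[0.03,0.06,-3.2],0],
    [[0.03,0.06,-3.2],0],
    [[0.03,0.06,-3.2],0]
  ]
}}

```text
clock: 6.65
eef_pos: [0.596, 0.0893, 0.0352]
eef_rot: [2.176, 2.265, 0.002]
ft_force: [0.1, 0.0, -0.1]
width: 0.0198
grasp_force: 15.0
```

Emit:
{"fn": "servo_tool", "kwargs": {
  "plan": [
    [[0,0,-0.05],0],
    [[0,0,-0.1],0],
    [[0,0,-0.15],0],
    [[0,0,-0.2],0],
    [[0,0,-0.25],0],
    [[0,0,-0.3],0],
    [[0,0,-0.33],0],
    [[0,0,-0.33],0]
  ]
}}

```text
clock: 7.45
eef_pos: [0.595, 0.0893, 0.024]
eef_rot: [-2.176, -2.265, 0.0]
ft_force: [0.7, -0.4, -0.9]
width: 0.0199
grasp_force: 15.0
```

Emit:
{"fn": "servo_tool", "kwargs": {
  "plan": [
    [[0,0,-0.03],0],
    [[0,0,-0.06],0],
    [[0,0,-0.08],0],
    [[0,0,-0.1],0],
    [[0,0,-0.1],0],
    [[0,0,-0.1],0],
    [[0,0,-0.1],0],
    [[0,0,-0.1],0]
  ]
}}

```text
clock: 8.25
eef_pos: [0.5952, 0.0894, 0.0221]
eef_rot: [-2.176, -2.265, -0.0]
ft_force: [-2.3, 0.0, 6.4]
width: 0.02
grasp_force: 15.0
```

Emit:
{"fn": "servo_tool", "kwargs": {
  "plan": [
    [[0,0,0],0],
    [[0,0,0],0],
    [[0,0,0],0],
    [[0,0,0],0],
    [[0,0,0.2],0],
    [[0,0,0.8],0],
    [[0,0,1.8],0],
    [[0,0,3],0]
  ],
  "hand": 50
}}

```text
clock: 9.05
eef_pos: [0.594, 0.0891, 0.1113]
eef_rot: [-2.176, -2.264, 0.004]
ft_force: [0.9, 0.8, 1.3]
width: 0.0499
grasp_force: 0.0
```

Emit:
{"fn": "servo_tool", "kwargs": {
  "plan": [
    [[0,-0.7,0.6],0.05],
    [[0,-2,1],0.15],
    [[0,-3.5,1],0.25],
    [[0,-5,1],0.35],
    [[0,-6.5,1],0.45],
    [[0,-8,1],0.55],
    [[0,-9.5,1],0.573],
    [[0,-10.8,1],0.573]
  ]
}}

```text
clock: 9.85
eef_pos: [0.5947, -0.2377, 0.1419]
eef_rot: [1.448, 2.787, -0.001]
ft_force: [0.3, 0.0, -0.4]
width: 0.0497
grasp_force: 0.0
```

```bash
python3 - <<'E'
from h import *
print({k:np.round(v,4) for k,v in bot.get_obs().items() if k[:3]=='eef'})
p,d=snap('top','t3');q,_=snap('scene','s3')
h=cv2.cvtColor(p,cv2.COLOR_RGB2HSV)
for b,n in(((236,203,285,222),'bar z.028'),): print(n,rects(p,'top',(h[:,:,1]>100),b,.028))
print('rear',rects(p,'top',(h[:,:,1]>110),(240,178,285,202),.028))
cv2.imwrite('pics/c3.png',np.hstack([cv2.resize(p[160:270,190:420,::-1],None,fx=1.7,fy=3,interpolation=cv2.INTER_CUBIC),cv2.resize(q[190:310,230:370,::-1],(391,330),interpolation=cv2.INTER_CUBIC)]))
E
```

```text
{'eef_pos': array([ 0.5947, -0.2377,  0.1419]), 'eef_rot': array([ 1.4484e+00,  2.7868e+00, -7.0000e-04])}
bar z.028 [(array([238, 207,  41,   8]), array([0.5974, 0.092 ]), array([0.0175, 0.1165]), 2.1)]
rear [(array([243, 181,  31,  17]), array([0.6598, 0.091 ]), array([0.0428, 0.0856]), 3.0)]
```

View pics/c3.png

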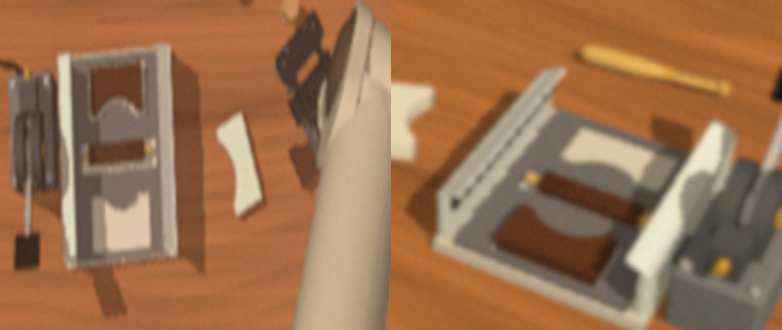

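Bar lies in the slot, both tenons visible (top at ~(259,211)); rear plate undisturbed. Now the plate.

Emit:
{"fn": "servo_tool", "kwargs": {
  "plan": [
    [[-0.06,-0.85,0],0],
    [[-0.06,-0.85,-0.8],0],
    [[-0.06,-0.85,-1.8],0],
    [[-0.06,-0.85,-2.6],0],
    [[-0.06,-0.85,-2.9],0],
    [[-0.06,-0.85,-3],0],
    [[-0.06,-0.85,-3],0],
    [[-0.06,-0.85,-3],0]
  ]
}}

```text
clock: 10.75
eef_pos: [0.5945, -0.2605, 0.0527]
eef_rot: [1.446, 2.786, 0.0]
ft_force: [-0.2, -0.0, 0.6]
width: 0.0502
grasp_force: 0.0
```

```bash
python3 - <<'E'
from h import *
print({k:np.round(v,4) for k,v in bot.get_obs().items() if k[:3]=='eef'})
q,_=snap('scene','s4')
cv2.imwrite('pics/c4.png',cv2.resize(q[160:270,130:270,::-1],None,fx=5,fy=5,interpolation=cv2.INTER_CUBIC))
E
```

```text
{'eef_pos': array([ 0.5945, -0.2605,  0.0527]), 'eef_rot': array([1.4463e+00, 2.7862e+00, 4.0000e-04])}
```

View pics/c4.png

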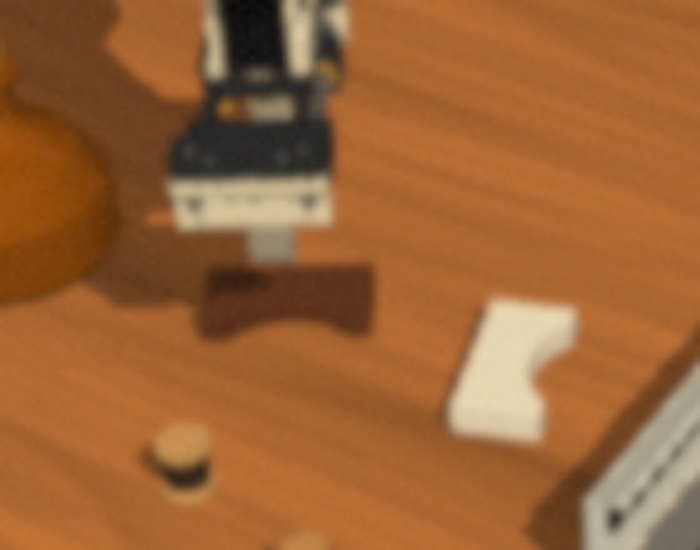

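```bash
python3 - <<'E'
from h import *
print('finger outer mid',ray('scene',130+271/5,160+260/5,.053))
d=np.array([np.cos(.613),np.sin(.613)]); print('pred',np.array([.5945,-.2605])+.03*d)
q=np.load('pics/s3.npz')['p'];q=np.load('pics/scene0.npz')['p'];V=q.max(2)
for t in(95,105): print(rects(q,'scene',V<t,(160,195,215,240),.016))
for u,v in((207,268),(373,265),(372,305),(200,310)): print(ray('scene',130+u/5,160+v/5,.016).round(4))
E
```

```text
finger outer mid [ 0.61928196 -0.24601463  0.053     ]
pred [ 0.61903777 -0.24324029]
[(array([171, 215,  33,  12]), array([ 0.6081, -0.2501]), array([0.0479, 0.0833]), 32.6)]
[(array([170, 214,  34,  13]), array([ 0.6059, -0.2528]), array([0.0521, 0.0885]), 35.5)]
[ 0.6073 -0.3053  0.016 ]
[ 0.557 -0.23   0.016]
[ 0.5857 -0.2087  0.016 ]
[ 0.6378 -0.2839  0.016 ]
```

Emit:
{"fn": "servo_tool", "kwargs": {
  "plan": [
    [[-0.02,0.04,-0.3],0],
    [[-0.02,0.04,-0.7],0],
    [[-0.02,0.04,-1.1],0],
    [[-0.02,0.04,-1.35],0],
    [[-0.02,0.04,-1.43],0],
    [[-0.02,0.04,-1.43],0],
    [[-0.02,0.04,-1.43],0],
    [[-0.02,0.04,-1.43],0]
  ]
}}

```text
clock: 11.6
eef_pos: [0.5932, -0.2592, 0.0088]
eef_rot: [1.447, 2.787, 0.0]
ft_force: [-0.3, 0.1, -1.0]
width: 0.0502
grasp_force: 0.0
```

Emit:
{"fn": "servo_tool", "kwargs": {
  "plan": [
    [[0,0,0],0],
    [[0,0,0],0],
    [[0,0,0],0],
    [[0,0,0],0],
    [[0,0,0],0],
    [[0,0,0],0],
    [[0,0,0],0],
    [[0,0,0],0]
  ],
  "hand": 20
}}

```text
clock: 12.4
eef_pos: [0.5929, -0.259, 0.0086]
eef_rot: [1.448, 2.788, 0.0]
ft_force: [-1.0, -0.3, 2.6]
width: 0.0305
grasp_force: 15.0
```

Emit:
{"fn": "servo_tool", "kwargs": {
  "plan": [
    [[0,0,0.5],0],
    [[0,0,1.5],0],
    [[-0.1,0.4,2.7],-0.05],
    [[-0.3,1.4,3.7],-0.15],
    [[-0.6,2.7,4],-0.25],
    [[-0.9,4.1,4],-0.35],
    [[-1.2,5.5,4],-0.45],
    [[-1.5,6.9,4],-0.55]
  ]
}}

```text
clock: 13.2
eef_pos: [0.5474, -0.0502, 0.1294]
eef_rot: [2.155, 2.285, 0.002]
ft_force: [1.1, 0.8, 0.3]
width: 0.0305
grasp_force: 15.0
```

Emit:
{"fn": "servo_tool", "kwargs": {
  "plan": [
    [[-0.3,1.4,0],-0.02],
    [[-0.6,2.8,0],-0.02],
    [[-0.8,3.8,0],-0.02],
    [[-0.86,4.4,0],-0.02],
    [[-0.86,4.62,0],-0.02],
    [[-0.86,4.62,0],-0.02],
    [[-0.86,4.62,0],-0.02],
    [[-0.86,4.62,0],-0.02]
  ]
}}

```text
clock: 14.0
eef_pos: [0.5223, 0.0848, 0.1284]
eef_rot: [2.176, 2.265, -0.001]
ft_force: [0.8, 0.2, -0.6]
width: 0.0307
grasp_force: 15.0
```

```bash
python3 - <<'E'
from h import *
print({k:np.round(v,4) for k,v in bot.get_obs().items() if k[:3]=='eef'})
p,d=snap('top','t5'); q,_=snap('scene','s5')
a=cv2.resize(p[170:270,200:310,::-1],None,fx=3.5,fy=3.5,interpolation=cv2.INTER_CUBIC)
b=cv2.resize(q[180:280,250:370,::-1],None,fx=3.3,fy=3.5,interpolation=cv2.INTER_CUBIC)
cv2.imwrite('pics/c5.png',np.hstack([a,b]))
E
```

```text
{'eef_pos': array([0.5223, 0.0848, 0.1284]), 'eef_rot': array([ 2.1757e+00,  2.2654e+00, -5.0000e-04])}
```

View pics/c5.png

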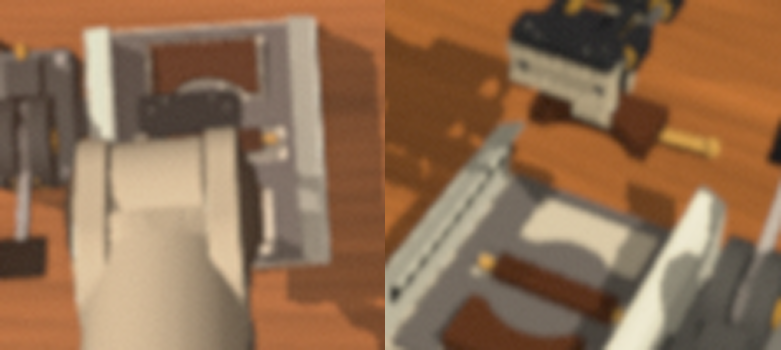

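Plate held level, arc towards +x, centred on the finger (scene half ~(590,115)); bar still in slot. Lower in place.

Emit:
{"fn": "servo_tool", "kwargs": {
  "plan": [
    [[0,0,-0.6],0],
    [[0,0,-1.4],0],
    [[0,0,-2.2],0],
    [[0,0,-2.8],0],
    [[0,0,-3.1],0],
    [[0,0,-3.15],0],
    [[0,0,-3.15],0],
    [[0,0,-3.15],0]
  ]
}}

```text
clock: 14.9
eef_pos: [0.5229, 0.0867, 0.0348]
eef_rot: [2.173, 2.268, 0.002]
ft_force: [0.5, 0.1, -0.4]
width: 0.031
grasp_force: 15.0
```

Emit:
{"fn": "servo_tool", "kwargs": {
  "plan": [
    [[0,0,-0.05],0],
    [[0,0,-0.1],0],
    [[0,0,-0.15],0],
    [[0,0,-0.2],0],
    [[0,0,-0.25],0],
    [[0,0,-0.3],0],
    [[0,0,-0.34],0],
    [[0,0,-0.34],0]
  ]
}}

```text
clock: 15.7
eef_pos: [0.5218, 0.0866, 0.0234]
eef_rot: [-2.173, -2.269, 0.001]
ft_force: [-0.0, -0.0, -0.9]
width: 0.0308
grasp_force: 15.0
```

In below the wall tops without contact; lower the last 3 mm.

Emit:
{"fn": "servo_tool", "kwargs": {
  "plan": [
    [[0,0,-0.03],0],
    [[0,0,-0.06],0],
    [[0,0,-0.08],0],
    [[0,0,-0.1],0],
    [[0,0,-0.1],0],
    [[0,0,-0.1],0],
    [[0,0,-0.1],0],
    [[0,0,-0.1],0]
  ]
}}

```text
clock: 16.5
eef_pos: [0.522, 0.0867, 0.0206]
eef_rot: [-2.173, -2.269, -0.0]
ft_force: [-0.5, -0.2, 0.2]
width: 0.0305
grasp_force: 15.0
```

Emit:
{"fn": "servo_tool", "kwargs": {
  "plan": [
    [[0,0,0],0],
    [[0,0,0],0],
    [[0,0,0],0],
    [[0,0,0],0],
    [[0,0,0.2],0],
    [[0,0,0.8],0],
    [[0,0,1.8],0],
    [[0,0,3],0]
  ],
  "hand": 50
}}

```text
clock: 17.3
eef_pos: [0.5209, 0.0864, 0.111]
eef_rot: [-2.172, -2.268, 0.004]
ft_force: [0.6, 0.7, 0.2]
width: 0.0498
grasp_force: 0.0
```

Emit:
{"fn": "servo_tool", "kwargs": {
  "plan": [
    [[-0.2,0,1.2],0.1],
    [[-1,0,2.5],0.25],
    [[-2,0,3.5],0.4],
    [[-3,0,4],0.55],
    [[-4,0,4],0.7],
    [[-4.5,0,4],0.85],
    [[-4.5,0,4],1.0],
    [[-4.5,0,4],1.15]
  ],
  "hand": 0
}}

```text
clock: 18.1
eef_pos: [0.3864, 0.0866, 0.2313]
eef_rot: [0.58, 3.087, 0.002]
ft_force: [0.2, 0.5, -0.1]
width: 0.0003
grasp_force: 0.0
```

```bash
python3 - <<'E'
from h import *
o=bot.get_obs();print({k:np.round(v,4) for k,v in o.items() if k[:3]=='eef' or k=='joints'})
p,d=snap('top','t6'); q,dq=snap('scene','s6')
h=cv2.cvtColor(p,cv2.COLOR_RGB2HSV)
for b in((236,203,285,222),(240,224,285,246),(240,178,285,202)): print(rects(p,'top',(h[:,:,1]>105),b,.028))
print('thumb top',rects(p,'top',p.max(2)<65,(190,225,222,255),.143),'scene',rects(q,'scene',q.max(2)<60,(355,205,395,240),.143))
a=cv2.resize(p[165:265,190:310,::-1],None,fx=3.3,fy=3.5,interpolation=cv2.INTER_CUBIC)
b=cv2.resize(q[200:310,250:390,::-1],None,fx=2.85,fy=350/110,interpolation=cv2.INTER_CUBIC)
cv2.imwrite('pics/c6.png',np.hstack([a,b[:350]]))
E
```

```text
{'joints': array([-5.0760e-01, -5.8000e-03,  2.1980e-01,  2.1543e+00,  9.0000e-04,
        9.9170e-01,  9.1110e-01]), 'eef_pos': array([0.3864, 0.0866, 0.2313]), 'eef_rot': array([5.7990e-01, 3.0867e+00, 1.6000e-03])}
[(array([238, 207,  41,   7]), array([0.5973, 0.092 ]), array([0.017 , 0.1165]), 1.9)]
[(array([245, 225,  31,  16]), array([0.531 , 0.0883]), array([0.041 , 0.0872]), 3.0)]
[(array([243, 181,  31,  17]), array([0.6599, 0.0915]), array([0.0432, 0.0869]), 3.2)]
thumb top [(array([200, 239,  12,  10]), array([0.5035, 0.2265]), array([0.022 , 0.0313]), 4.5)] scene [(array([367, 214,  19,  16]), array([0.5061, 0.2256]), array([0.0468, 0.0349]), 4.6)]
```

View pics/c6.png

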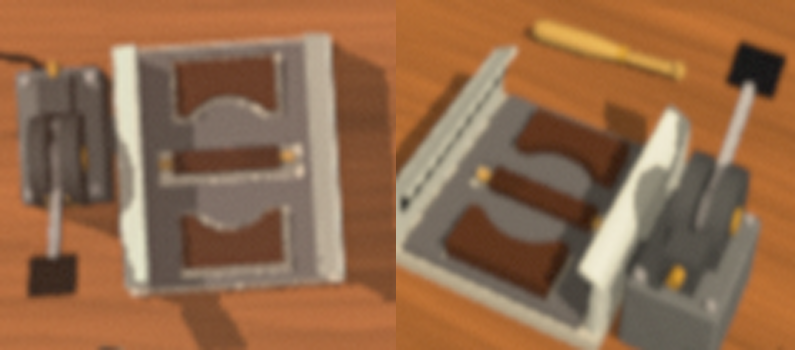

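The picture shows all three parts flat in their compartments (plate ~(234,243), bar ~(232,160) in the crop), lever released with thumb plate at (53,275) crop. Now above the thumb plate, fingers shut, turned square.

Emit:
{"fn": "servo_tool", "kwargs": {
  "plan": [
    [[0.5,0.6,0],0.1],
    [[1.2,1.5,0],0.2],
    [[2,2.5,0],0.3],
    [[2.8,3.5,0],0.413],
    [[3.5,4.3,0],0.413],
    [[3.9,4.6,-0.3],0.413],
    [[3.9,4.65,-0.8],0.413],
    [[3.9,4.65,-1],0.413]
  ],
  "hand": 0
}}

```text
clock: 19.0
eef_pos: [0.5033, 0.2262, 0.1991]
eef_rot: [0.05, -3.139, 0.002]
ft_force: [-0.9, -0.2, 0.4]
width: 0.0004
grasp_force: 0.0
```

```bash
python3 - <<'E'
from h import *
print({k:np.round(v,4) for k,v in bot.get_obs().items() if k[:3]=='eef' or k=='joints'})
q,_=snap('scene','s7')
cv2.imwrite('pics/c7.png',cv2.resize(q[130:290,290:450,::-1],None,fx=3.6,fy=3.6,interpolation=cv2.INTER_CUBIC))
c=bot.get_calibration('scene');K=np.array(c['intrinsics']);R=np.array(c['R']);t=np.array(c['t'])
o=bot.get_obs()['eef_pos'];x=K@(R@o+t);x=x[:2]/x[2];print('tip px crop',(x-[290,130])*3.6)
E
```

```text
{'joints': array([-0.5807,  0.3258,  0.1334,  1.8418, -0.0511,  0.9799,  1.1771]), 'eef_pos': array([0.5033, 0.2262, 0.1991]), 'eef_rot': array([ 5.0100e-02, -3.1389e+00,  2.0000e-03])}
tip px crop [325.69006275 254.87892417]
```

View pics/c7.png

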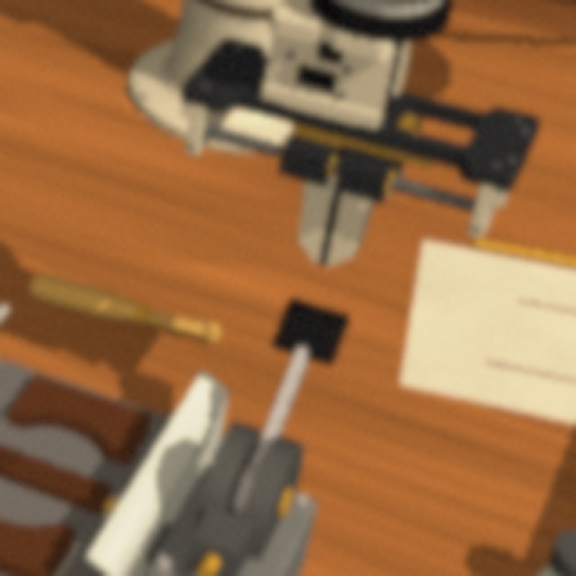

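Shut fingers stand above the thumb plate (tip at crop (326,255), plate at (312,330)). Press down along the arc.

Emit:
{"fn": "servo_tool", "kwargs": {
  "plan": [
    [[0,0,-0.5],0],
    [[0,0,-1.1],0],
    [[0,0,-1.5],0],
    [[-0.1,0,-1.8],0],
    [[-0.2,0,-2.1],0],
    [[-0.3,-0.02,-2.4],0],
    [[-0.4,-0.02,-2.65],0],
    [[-0.4,-0.02,-2.75],0]
  ]
}}

```text
clock: 19.85
eef_pos: [0.4915, 0.2258, 0.1187]
eef_rot: [0.054, -3.141, -0.001]
ft_force: [-2.5, -0.9, 8.1]
width: 0.0001
grasp_force: 3.4
```

Emit:
{"fn": "servo_tool", "kwargs": {
  "plan": [
    [[-0.07,0,-0.2],0],
    [[-0.13,0,-0.4],0],
    [[-0.18,0,-0.6],0],
    [[-0.22,0,-0.8],0],
    [[-0.23,0,-1],0],
    [[-0.23,0,-1.2],0],
    [[-0.22,0,-1.35],0],
    [[-0.22,0,-1.45],0]
  ]
}}

```text
clock: 20.65
eef_pos: [0.4853, 0.2257, 0.0756]
eef_rot: [-0.054, 3.141, 0.001]
ft_force: [-3.4, -0.6, 9.3]
width: 0.0005
grasp_force: 4.5
```

Pressing with 9 N. Go on to about z 0.062.

Emit:
{"fn": "servo_tool", "kwargs": {
  "plan": [
    [[0,0,-0.1],0],
    [[0.02,0,-0.2],0],
    [[0.03,0,-0.3],0],
    [[0.03,0,-0.4],0],
    [[0.03,0,-0.45],0],
    [[0.03,0,-0.45],0],
    [[0.03,0,-0.45],0],
    [[0.03,0,-0.45],0]
  ]
}}

```text
clock: 21.45
eef_pos: [0.4868, 0.2258, 0.0625]
eef_rot: [-0.054, 3.14, 0.001]
ft_force: [-3.2, -0.5, 8.5]
width: 0.0005
grasp_force: 4.6
```

```bash
python3 - <<'E'
from h import *
o=bot.get_obs();print({k:np.round(v,4) for k,v in o.items() if k[:3] in('eef','ft_')})
q,_=snap('scene','s8');p,_=snap('top','t8');h=cv2.cvtColor(p,cv2.COLOR_RGB2HSV)
for b in((236,203,285,222),(240,224,285,246),(240,178,285,202)): print(rects(p,'top',(h[:,:,1]>105),b,.028))
cv2.imwrite('pics/c8.png',cv2.resize(q[170:310,270:430,::-1],None,fx=4.2,fy=4.2,interpolation=cv2.INTER_CUBIC))
E
```

```text
{'eef_pos': array([0.4868, 0.2258, 0.0625]), 'eef_rot': array([-5.38e-02,  3.14e+00,  1.20e-03]), 'ft_force': array([-3.1835, -0.5489,  8.4593]), 'ft_torque': array([-0.2325,  0.4951, -0.0333])}
[(array([238, 207,  41,   7]), array([0.5973, 0.092 ]), array([0.0169, 0.1165]), 2.1)]
[(array([245, 225,  31,  16]), array([0.5312, 0.0882]), array([0.0408, 0.0874]), 2.8)]
[(array([243, 181,  31,  17]), array([0.6598, 0.0908]), array([0.0429, 0.0857]), 3.2)]
```

View pics/c8.png

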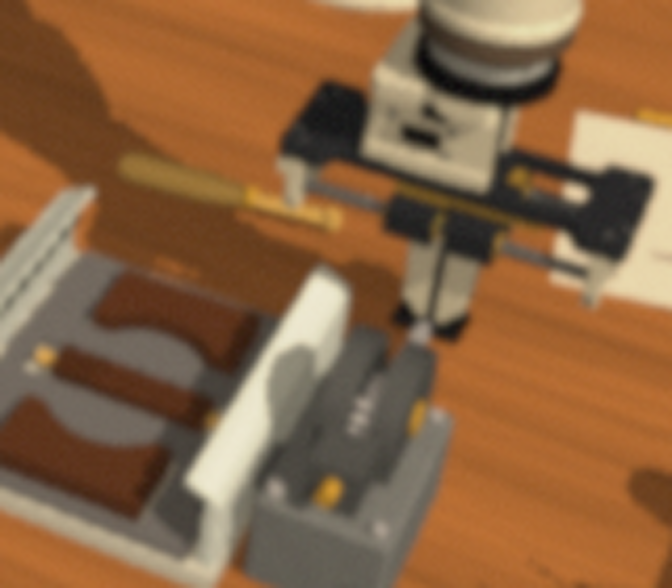

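The picture shows the fingers on the thumb plate holding it down (crop (432,320)), with all three parts still in their compartments. By geometry the lever is at about 0.78 rad, pressed with 9 N.

```bash
python3 -c "
from workcell import bot
print(bot.hand_in())"
```

```text
the job is handed in; nothing more can be done
None
```

I handed the job in: the plate and bar lie flat in their compartments beside the rear plate, and the fingers hold the lever down with about 9 N at an estimated 0.78 rad (third click, worked out from fingertip position); the hand-in gave no verdict.

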